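Void a used test cassette with punch and mallet

TASK

Void the used cassette in the punch fixture: stand the longer of the two steel punches from the block upright in the bore of the fixture's sprung holder and let go, then take the mallet and strike the punch's top with the lower face of its head, a brisk blow (not a slow push) that drives the holder right down. Let the holder spring back with the punch still standing in it and lay the mallet back on its rest as it lay. Push the holder down with nothing but the mallet, and leave the short punch and the other things on the board where they are.

Things in the scene. Friction and masses are not known exactly. Their poses are not given: they have to be found in the camera images.
- fixture: Steel punch fixture fixed on the board in one of three places, turned up to 0.45 rad. Base 135 x 100 mm; a bridge (56 x 98 mm, top 57 mm above the board) holds the sprung holder over the cassette. Origin: on the board, under the bore axis. Its +x points to an upright guard plate 98 mm wide, 55 mm from the bore axis, top 125 mm above the board: close grippers along the fixture's y.
- holder (a joint): Sprung holder of the fixture: an aluminium block 34 x 34 mm (52 mm collar) that slides straight down. 0 = up, 0.022 m = fully down on its stop; a spring pushes it up (about 5.5 N at the top, 9 N at the bottom) and a damper adds about 35 N per m/s, so it comes back up gently by itself.
- bore_mouth (a point): Centre of the mouth of the holder's round bore, 86 mm above the board when the holder is up. The bore is 17 mm wide with a 3 mm chamfer and 30 mm deep.
- bore_floor (a point): Centre of the floor of that bore, 56 mm above the board when the holder is up; the foot of the punch stands here.
- punch_long: The longer steel punch, loose, 95 mm long, 150 g: shank 14 mm thick with tapered foot, then from 49 mm above the foot up to the flat top a plain round grip 22 mm thick. Origin: centre of its foot; z points up to its top. At the start it stands in one of the two holes of the block, its foot 10 mm above the board.
- punch_long_top (a point): Centre of the top of the longer punch, to be struck.
- punch_short: The shorter punch, 70 mm long, otherwise alike, in the other hole of the block: not needed. Origin: centre of its foot.
- punch_block: Wooden block 50 x 120 x 40 mm (its y is the long side), fixed on the board, with two holes 17 mm wide and 30 mm deep at y = -35 and +35 mm. Origin: centre of its underside. Reach across its short side (along its x) to have finger room.
- mallet: Mallet, loose, 260 g, level on its rest. Head: upright black cylinder 40 mm thick, 70 mm tall; handle: flat-sided wooden bar 18 mm wide (y), 24 mm high, running level along -x from the head to 175 mm from the head's axis, its middle 35 mm above the head's lower face. Origin: centre of that lower face (the striking face, looking down); z up.
- mallet_grip (a point): Point in the middle of the handle, 50 mm from the head's axis and 35 mm above the lower face, near the mallet's centre of mass: a good place to grip, fingers on the flat sides (along the mallet's y).
- mallet_end (a point): Point in the middle of the handle, 135 mm from the head's axis; lies in the fork.
- mallet_rest: Grey plastic mallet rest, fixed: plate 185 x 50 x 8 mm with a fork at its -x end. Origin: centre of its underside; +x points from fork to pad.
- rest_pad (a point): On top of the rest's plate (8 mm above the board), where the centre of the mallet's lower face rests.
- rest_fork (a point): Middle of the handle's place in the fork, 43 mm above the board: the handle lies on a saddle 12 mm lower, between two flared prongs 28 mm apart (10 mm wider than the handle) that rise 7 mm above this point.
- board: Plywood board 360 x 680 mm, fixed, top 85 mm above the table, bridging the sample pots. Its origin is on the table under the board's middle. All the task's things stand on it.
- pot_a: Sample pot with white lid, 61 mm wide, 56 mm high, loose bystander. Origin: centre of its underside.
- pot_b: Second sample pot, the same size, loose bystander. Origin: centre of its underside.
- timer: Bench timer, 62 x 62 x 20 mm, loose bystander. Origin: centre of its underside.
- tape: Roll of tape lying flat, 80 x 77 x 18 mm, loose bystander. Origin: centre of its underside.

How it is judged:
On the way, in this order (a step that is already met when the one before it is completed fails the run):
1. the longer punch stands in the holder's bore, let go (distance between punch_long and bore_floor below 0.007 m and angle between punch_long's own z axis and vertical below 0.2 rad and contact force between the fingers and punch_long below 0.3 N), for 0.2 s.
2. the mallet's lower face strikes the punch's top: on its way from 2 to 16 mm down the holder moves faster than 0.05 m/s (value of joint holder between 0.002 and 0.016 m and velocity of joint holder above 0.05 m/s and distance between mallet and punch_long_top below 0.022 m and angle between mallet's own z axis and vertical below 0.3 rad and distance between punch_long and bore_floor below 0.007 m and angle between punch_long's own z axis and vertical below 0.2 rad).
3. the mallet drives the holder down past 16 of its 22 mm (value of joint holder above 0.016 m and distance between mallet and punch_long_top below 0.022 m and angle between mallet's own z axis and vertical below 0.3 rad and distance between punch_long and bore_floor below 0.007 m and angle between punch_long's own z axis and vertical below 0.2 rad).
At the end, for the whole second after the job is handed in: The longer punch stands in the bore, foot within 7 mm of its floor, leaning under 0.2 rad; the holder is up (within 3 mm); the mallet lies level (0.1 rad) on its rest, lower face within 15 mm of the pad point, handle within 20 mm of its place in the fork; both at rest (distance between punch_long and bore_floor below 0.007 m and angle between punch_long's own z axis and vertical below 0.2 rad and value of joint holder below 0.003 m and distance between mallet and rest_pad below 0.015 m and distance between mallet_end and rest_fork below 0.02 m and angle between mallet's own z axis and vertical below 0.1 rad and linear speed of each of mallet, punch_long below 0.02 m/s); the robot touches nothing.
It fails at once if the holder is driven down (more than 7 mm) by anything but the mallet on the punch (value of joint holder above 0.007 m and distance between mallet and punch_long_top above 0.05 m).
It fails at once if the short punch is moved more than 20 mm (distance of punch_short from where it was at the start of the episode above 0.02 m).
It fails at once if a bystander (pot, timer, tape) is moved more than 20 mm (distance of any of pot_a, pot_b, timer, tape from where it was at the start of the episode above 0.02 m).
It also fails if it takes over 64 s, if anything falls off the work surface, if the arm or the gripper's body presses on something with over 40 N, if the wrist force passes 120 N, or if a joint passes its speed limit or range.

ROBOT

A 7-joint arm with a two-finger parallel gripper is mounted at the origin on a cart in front of the work surface, level with it; the furniture and walls round the work are solid. World frame = base frame: x ahead of the robot, y to its left, z up, the work surface at z = 0. Lengths are in m, angles in rad, forces in N, time in s.
With the tool pointing down it reaches from about 0.425 to 0.875 m from the base axis. Payload 8.4 kg.
Tool frame: the origin (TCP) lies between the finger pads; the fingertips stand 8 mm ahead of it and the grasp point (between the pads) lies 11 mm behind it (ctrl.tip_reach is the distance from the TCP to the fingertips, in m); z points along the fingers, y is the line along which they close (so a half turn about z gives the same grasp; the last joint's range is limited). The gripper opens to 87 mm and grips with 3 to 60 N. Pads are 19 mm wide; open, the fingers measure 117 mm over their backs; the gripper's body (75 mm by 190 mm) begins 51 mm behind the grasp point.
Start: joints at [-1.402, 0.333, 0.04, 1.465, -0.013, 1.343, -0.059], TCP at [0.172, 0.627, 0.231] pointing down, gripper open.
Joint ranges: [-2.58, 2.58], [-0.38, 2.09], [-1.3, 1.39], [0.25, 2.4], [-1.5, 4.64], [0.08, 2.09], [-2.65, 2.65]. Speed limits (rad/s): [2.22, 2.22, 2.79, 2.79, 3.14, 3.14, 3.14].

INTERFACE

Orientations are given as a unit quaternion [x, y, z, w].
In Python, from plant import ctrl gives the robot as it stands. The module is installed in compiled form; this text tells all that it offers.
- The arm moves only by the tool arm_command, never from a script. Its argument "rows" is a list that holds one entry, the list of rows, each a list of 5 numbers: the opening, from 0 (shut) to 1 (fully open), then the shift along the tool's x, y, z in cm, then the turn about the tool's z in degrees. In form: [[[grip, tx, ty, tz, yaw], ...]]. A call has 1 to 10 rows; each row is the pose to reach, as a shift and turn from the pose commanded when the call began, along the tool's axes at that moment; what a row does not reach only later rows make up. A row lasts 1/10 s, in which the tool goes at most 50 mm and 8.59 degrees, less where a joint would pass 70% of its speed; a pose out of reach is approached as far as the arm can. A call with a gripper value outside its range is refused whole. The fingers move at their own pace and stop on an object; "newtons" is the grip in N (left out, the last holds). Time passes only in rows, so rows that repeat a pose let the fingers close. It gives the time, the measured TCP pose, the force, the opening and the grip force at its end, in the units of the state.
- ctrl.get_state(): the state, without advancing time (a new reading comes with each control period).
- ctrl.read_camera(name): name is "side" or "top"; returns (picture, depth): 480x640x3 uint8, red, green, blue; 480x640 float32, m along the optical axis (not along the pixel's ray), 0 where there is no reading.
- ctrl.camera_info(name): a dict with "camera_matrix" (3x3 intrinsics, pixels), "dist_coeffs" ([k1, k2, p1, p2, k3] as OpenCV has them; the pictures are not rectified), "T" (4x4, takes a point from camera to world coordinates). Camera axes: x right, y down, z forward; pixel columns grow to the right and rows downward; lengths in m; the calibration is good to about 2 mm. A picture is of the moment at which its call begins. camera_info takes no time and is no camera call.
- ctrl.sign_off(): hands the job in; it is judged then, once.
Trained networks look in the newest picture that a camera, given by its name, has taken for a name from the list of things; names that differ only in an ending like _2 or _b are one class to them, and where a whole thing is asked for, a point or a joint stands for the part that bears it (a point fixed in the world has none). Each returns a list of dicts, best first, with "confidence" (0 to 1); they miss things now and then, are a little off and sometimes report something else, mostly with a low value. They report only what shows in the picture. A call takes as long as a camera call.
- ctrl.spot_in(thing, camera): "box" ([left, top, width, height] in pixels, round what is visible of it).
- ctrl.silhouettes(thing, camera): "mask" (480x640 bool, what is visible of it) and "box" ([left, top, width, height] in pixels, round what is visible of it).
- ctrl.landmark_of(thing, camera): "xy" ([column, row] in pixels: a listed point, or the origin of a listed thing).
The state is a dict: "time_s": time; "joint_pos": joint angles; "joint_velocities": joint speeds; "effort": joint torques, N m; "eef_pos": TCP position; "tcp_rot": TCP orientation; "force": force on the tool from outside, world axes, zero at the start; "torque": the same for the moment, N m; "grip_width": opening from 0.0 (shut) to 1.0 (fully open); "gripper_force": force on a finger pad.
Only numpy, scipy, OpenCV 4.12 (cv2) and the standard library are available. Lean on these libraries where they do the work, as an engineer would, in place of code of your own. Each camera call takes 0.05 s, during which the arm holds its last target. There are 200 camera calls.

## Working session

There is one attempt and no reset: what is moved stays moved. The work goes in short steps, Python scripts to look and compute and a tool call to move; the robot and the scene stay as the last step left them, time stands still between calls to the robot, and variables do not carry over. Pictures are saved under pics/ and viewed, at most 10 in all, crops included, and the job is handed in when it is done.

Besides the shell and the picture viewer there is one more tool, called in YAML: its name, and indented under it one key for each argument. arm_command: Moves the arm, as the interface text tells. Its arguments: {"type":"object","properties":{"rows":{"type":"array","items":{"type":"array","items":{"type":"array","items":{"type":"number"}}}},"newtons":{"type":"number"}},"required":["rows"]}

```bash
mkdir -p pics; cat > h.py <<'E'
import numpy as np, cv2
from plant import ctrl
from scipy.spatial.transform import Rotation as R
def ray(cam,uv):
    i=ctrl.camera_info(cam);K=np.array(i["camera_matrix"],float);d=np.array(i["dist_coeffs"],float);T=np.array(i["T"])
    p=cv2.undistortPoints(np.array(uv,float).reshape(-1,1,2),K,d)[:,0]
    v=np.c_[p,np.ones(len(p))]@T[:3,:3].T
    return T[:3,3],v
def at_z(cam,uv,z):
    o,v=ray(cam,uv); return o+v*((z-o[2])/v[:,2])[:,None]
def proj(cam,P):
    i=ctrl.camera_info(cam);K=np.array(i["camera_matrix"],float);d=np.array(i["dist_coeffs"],float);T=np.linalg.inv(np.array(i["T"]))
    return cv2.projectPoints(np.array(P,float).reshape(-1,1,3),cv2.Rodrigues(T[:3,:3])[0],T[:3,3],K,d)[0][:,0]
def cloud(cam,depth):
    v,u=np.mgrid[:480,:640]; o,r=ray(cam,np.c_[u.ravel(),v.ravel()])
    P=(o+r*depth.ravel()[:,None]).reshape(480,640,3); P[depth<=0]=np.nan; return P
def delta(p,yaw_axis=None):
    "shift in tool axes (cm) to world p"
    s=ctrl.get_state(); r=R.from_quat(s["tcp_rot"]); return r.inv().apply(np.array(p)-s["eef_pos"])*100
E
python3 - <<'E'
from h import *
for c in("top","side"):
    im,d=ctrl.read_camera(c); cv2.imwrite(f"pics/{c}0.png",im[:,:,::-1]); np.save(f"{c}0.npy",d)
    print(c,np.round(ctrl.camera_info(c)["T"],3).tolist())
    for n in("bore_mouth","punch_long_top","punch_long","punch_short","punch_block","mallet","mallet_grip","mallet_end","rest_pad","rest_fork","fixture","mallet_rest","board"):
        l=ctrl.landmark_of(n,c); print(n,[(np.round(x["xy"],1).tolist(),round(x["confidence"],2)) for x in l[:2]])
s=ctrl.get_state();print(s["time_s"],s["eef_pos"],R.from_quat(s["tcp_rot"]).as_matrix().round(3).tolist())
E
```

```text
top [[0.026, -0.999, 0.045, 0.531], [-1.0, -0.025, 0.002, 0.034], [-0.001, -0.045, -0.999, 1.13], [0.0, 0.0, 0.0, 1.0]]
bore_mouth []
punch_long_top [([281.9, 156.5], 0.44), ([236.4, 255.7], 0.43)]
punch_long [([338.0, 245.2], 0.54), ([237.5, 256.1], 0.53)]
punch_short [([197.4, 236.3], 0.48)]
punch_block [([218.4, 247.5], 0.77), ([342.0, 226.3], 0.62)]
mallet [([341.1, 222.4], 0.57)]
mallet_grip [([347.2, 252.8], 0.76)]
mallet_end [([347.9, 304.3], 0.9), ([405.2, 158.1], 0.65)]
rest_pad [([343.8, 224.8], 0.89)]
rest_fork [([350.1, 306.3], 0.94), ([337.5, 224.3], 0.65)]
fixture [([467.5, 258.6], 0.85)]
mallet_rest [([344.0, 259.9], 0.95), ([352.8, 309.5], 0.43)]
board [([337.6, 244.4], 0.73)]
side [[-1.0, 0.031, -0.004, 0.58], [0.023, 0.666, -0.746, 0.892], [-0.02, -0.745, -0.666, 0.888], [0.0, 0.0, 0.0, 1.0]]
bore_mouth [([331.0, 156.4], 0.69)]
punch_long_top [([333.3, 337.5], 0.56)]
punch_long [([339.8, 316.2], 0.56)]
punch_short [([328.9, 346.9], 0.58)]
punch_block [([335.3, 337.8], 0.96)]
mallet []
mallet_grip [([335.4, 239.9], 0.95)]
mallet_end [([373.8, 232.6], 0.7)]
rest_pad [([308.0, 255.0], 0.8), ([333.3, 255.7], 0.47)]
rest_fork [([372.1, 233.7], 0.82)]
fixture [([329.1, 194.1], 0.59)]
mallet_rest [([332.9, 257.1], 0.73)]
board [([320.2, 286.8], 0.8)]
1.4 [0.17199287 0.62681197 0.23056299] [[-0.964, 0.265, -0.0], [0.265, 0.964, 0.0], [0.0, -0.0, -1.0]]
```

View pics/top0.png

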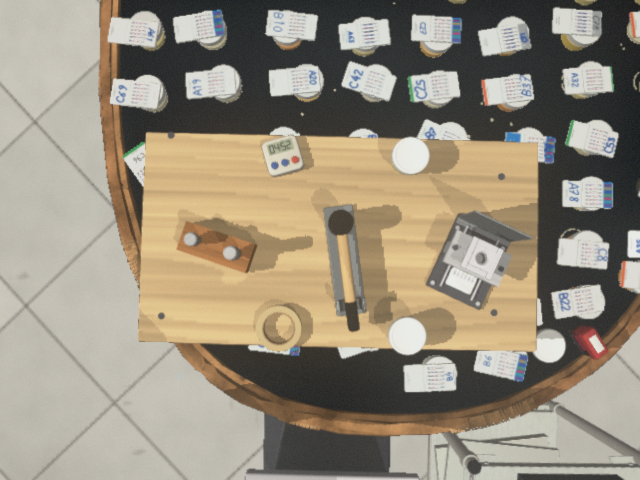

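View pics/side0.png

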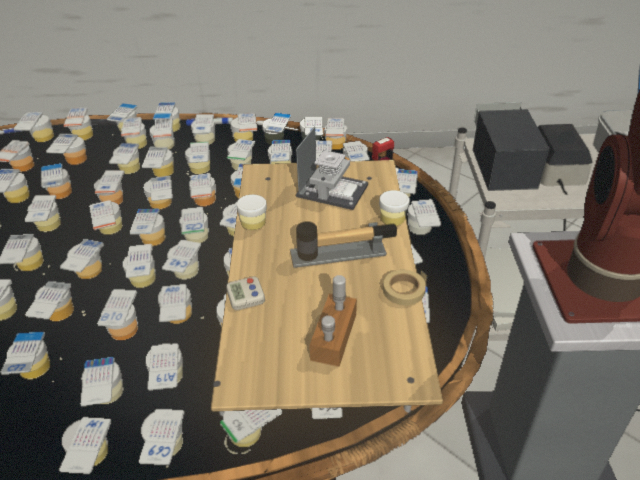

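The top view shows the long punch at about (231,253), short at (191,240), mallet head at (341,222) with the handle to (352,325), and the bore at (481,258) with the guard to its upper right. The side view confirms the taller punch is the one nearer the mallet.

```bash
python3 - <<'E'
from h import *
D={c:np.load(c+"0.npy") for c in("top","side")}
def sel(c,cx,cy,w,h,z0,z1):
    P=cloud(c,D[c])[cy-h:cy+h,cx-w:cx+w].reshape(-1,3)
    return P[(P[:,2]>z0)&(P[:,2]<z1)]
def rep(n,P):
    if len(P)<3: print(n,len(P));return
    (c,s,a)=cv2.minAreaRect((P[:,:2]*1000).astype(np.float32)); print(n,len(P),"med",np.median(P,0).round(4),"rect",np.round(c,1),np.round(s,1),round(a,1))
for c,b in(("top",dict(l=(231,253,14,14),s=(191,240,14,14),m=(341,222,18,18),hd=(346,265,20,25),col=(481,258,35,35),g=(490,235,55,40),blk=(217,247,50,40))),
           ("side",dict(l=(340,285,14,16),s=(328,325,14,14),m=(307,235,18,22),hd=(350,238,30,15),col=(331,165,35,30),g=(308,150,20,40),blk=(335,335,40,50)))):
    for n,z in(("l",(.18,.2)),("s",(.155,.175)),("m",(.155,.17)),("hd",(.13,.148)),("col",(.162,.18)),("g",(.19,.22)),("blk",(.115,.135))):
        rep(c+n,sel(c,*b[n],*z))
im=cv2.imread("pics/top0.png")[200:320,420:540]; 
im2=cv2.imread("pics/side0.png")[120:220,280:390]
cv2.imwrite("pics/f.png",np.hstack([cv2.resize(im,(400,400),interpolation=3),cv2.resize(im2,(400,400),interpolation=3)]))
print(proj("top",[[.5,-.2,.171]]))
for u in([481,258],): print(at_z("top",[u],.171))
print("fl",at_z("top",[[231,253]],.19),"ms",at_z("top",[[341,222]],.163),at_z("top",[[237.5,256]],.095))
print("side bore",at_z("side",[[331,156.4]],.171),"fork",at_z("side",[[372.1,233.7]],.128),at_z("top",[[350.1,306.3]],.128),"pad",at_z("top",[[343.8,224.8]],.093),"grip",at_z("top",[[347.2,252.8]],.128),at_z("side",[[335.4,239.9]],.128))
E
```

```text
topl 168 med [0.5469 0.1715 0.1895] rect [547.6 172.3] [20.1 21. ] 2.6
tops 162 med [0.5676 0.2386 0.1644] rect [567.8 239. ] [20.5 20.9] 48.6
topm 493 med [0.6005 0.0022 0.1626] rect [600.7   1.8] [38.2 38.2] 1.0
tophd 567 med [ 0.5333 -0.0077  0.1391] rect [534.  -8.] [81.9 18.3] 8.7
topcol 1080 med [ 0.5519 -0.2215  0.1701] rect [ 560.8 -228.4] [60.4 80.8] 66.5
topg 277 med [ 0.5993 -0.2403  0.2069] rect [ 599.7 -241.2] [98.4  4.1] 66.6
topblk 1865 med [0.5571 0.2064 0.125 ] rect [557.4 206.2] [121.5  50.1] 72.8
sidel 137 med [0.5493 0.1748 0.1891] rect [549.1 172.3] [21.2 19.8] 87.1
sides 155 med [0.5699 0.2414 0.1645] rect [570.3 238.6] [21.8 21.5] 47.9
sidem 283 med [0.6036 0.0063 0.1628] rect [603.    1.5] [41.7 38.6] 79.7
sidehd 591 med [ 0.5163 -0.0073  0.1383] rect [520.3 -17.6] [116.2  48. ] 1.0
sidecol 502 med [ 0.5616 -0.2236  0.1703] rect [ 565.1 -226.8] [100.6  83.2] 66.7
sideg 191 med [ 0.6035 -0.2373  0.2023] rect [ 602.3 -241. ] [99.9  6.1] 66.7
sideblk 1471 med [0.5591 0.2174 0.1252] rect [559.9 203.5] [125.1  51.1] 72.9
[[468.89780467 289.26185722]]
[[ 0.54924659 -0.21826994  0.171     ]]
fl [[0.54683154 0.16991987 0.19      ]] ms [[0.6005685  0.00193695 0.163     ]] [[0.54366802 0.17256721 0.095     ]]
side bore [[ 0.54852706 -0.22641787  0.171     ]] fork [[ 0.47650058 -0.01523346  0.128     ]] [[ 0.46631226 -0.01729726  0.128     ]] pad [[ 0.60098625 -0.00519488  0.093     ]] grip [[ 0.55306809 -0.01051284  0.128     ]] [[ 5.48344702e-01 -7.77121507e-05  1.28000000e-01]]
```

View pics/f.png

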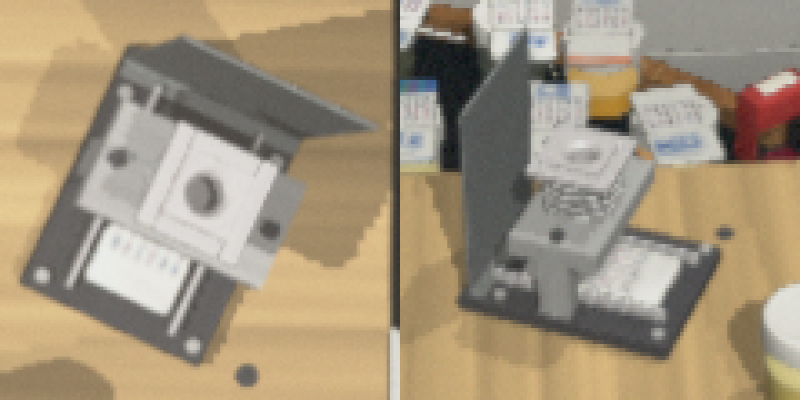

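```bash
cat >> h.py <<'E'
def goto(p,ang):
    "print tool shift (cm) and yaw (deg) to world p with tool y at world angle ang (deg)"
    s=ctrl.get_state(); m=R.from_quat(s["tcp_rot"]).as_matrix(); a=np.degrees(np.arctan2(m[1,1],m[0,1]))
    print("shift",delta(p).round(2),"yaw",round((a-ang+180)%360-180,2),"| tcp",np.round(s["eef_pos"],4),"ang",round(a,1),"tilt",m[:,2].round(3),"F",np.round(s["force"],1),"t",round(s["time_s"],2),"grip",round(s["grip_width"],3),s["gripper_force"],"j7",s["joint_pos"][6])
E
python3 - <<'E'
from h import *
a=np.radians(-23.4);f=np.array([np.cos(a),np.sin(a)]);y=np.array([-f[1],f[0]])
for c in("top","side"):
    P=cloud(c,np.load(c+"0.npy")).reshape(-1,3); q=P[:,:2]-[.549,-.221]
    P=P[(P[:,2]>.165)&(P[:,2]<.178)&(abs(q@f)<.036)&(abs(q@y)<.05)]
    r=cv2.minAreaRect((P[:,:2]*1000).astype(np.float32)); q=P[:,:2]-[.549,-.221]
    print(c,len(P),r,np.percentile(q@f,[1,99]),np.percentile(q@y,[1,99]))
goto([.548,.172,.231],-17.2)
E
```

```text
top 995 ((549.308349609375, -219.52613830566406), (53.53376388549805, 52.14142608642578), 67.03736877441406) [-0.0252668   0.02500615] [-0.02376631  0.02758438]
side 355 ((551.5842895507812, -221.10488891601562), (57.83229064941406, 53.70288848876953), 67.9906997680664) [-0.02326237  0.02838438] [-0.02579143  0.02769632]
shift [-4.830e+01 -3.391e+01 -4.000e-02] yaw 91.86 | tcp [0.172  0.6268 0.2306] ang 74.7 tilt [-0.  0. -1.] F [-0.3 -0.2 -1. ] t 1.4 grip 1.0 0.0 j7 -0.05849179404273941
```

arm_command:
  rows:
    - [[1,-48.3,-33.9,0,91.9],[1,-48.3,-33.9,0,91.9],[1,-48.3,-33.9,0,91.9],[1,-48.3,-33.9,0,91.9],[1,-48.3,-33.9,0,91.9],[1,-48.3,-33.9,0,91.9],[1,-48.3,-33.9,0,91.9],[1,-48.3,-33.9,0,91.9],[1,-48.3,-33.9,0,91.9],[1,-48.3,-33.9,0,91.9]]

```text
time_s: 2.4
eef_pos: [0.4917, 0.2398, 0.231]
tcp_rot: [0.775, 0.632, 0.0, -0.0]
force: [1.1, 1.1, -0.4]
grip_width: 1.0
gripper_force: 0.0
```

```bash
python3 -c "
from h import *
goto([.548,.172,.231],-17.2)"
```

```text
shift [-5.5   6.88 -0.  ] yaw 5.57 | tcp [0.4917 0.2398 0.231 ] ang -11.6 tilt [ 0.001  0.001 -1.   ] F [ 1.1  1.1 -0.4] t 2.4 grip 1.0 0.0 j7 -0.6808643910277161
```

arm_command:
  rows:
    - [[1,-5.5,6.9,0,5.6],[1,-5.5,6.9,0,5.6],[1,-5.5,6.9,0,5.6],[1,-5.5,6.9,0,5.6],[1,-5.5,6.9,0,5.6]]

```text
time_s: 2.9
eef_pos: [0.5469, 0.1753, 0.2304]
tcp_rot: [0.803, 0.596, -0.0, -0.0]
force: [-1.0, 0.5, -0.2]
grip_width: 0.997
gripper_force: 0.0
```

```bash
python3 -c "
from h import *
goto([.548,.172,.159],-17.2)"
```

```text
shift [-0.29  0.2   7.14] yaw 0.41 | tcp [0.5469 0.1753 0.2304] ang -16.8 tilt [-0.001  0.    -1.   ] F [-1.   0.5 -0.2] t 2.9 grip 0.997 0.0 j7 -0.5862126908403804
```

arm_command:
  rows:
    - [[1,-0.3,0.2,3,0.4],[1,-0.3,0.2,6,0.4],[1,-0.3,0.2,7.1,0.4],[1,-0.3,0.2,7.1,0.4],[0,-0.3,0.2,7.1,0.4],[0,-0.3,0.2,7.1,0.4],[0,-0.3,0.2,7.1,0.4],[0,-0.3,0.2,7.1,0.4],[0,-0.3,0.2,7.1,0.4],[0,-0.3,0.2,7.1,0.4]]
  newtons: 25

```text
time_s: 3.9
eef_pos: [0.5487, 0.1706, 0.1597]
tcp_rot: [0.805, 0.593, 0.0, 0.0]
force: [-0.0, -0.3, -0.3]
grip_width: 0.537
gripper_force: 0.0
```

```bash
python3 -c "
from h import *
goto([.548,.172,.159],-17.2)"
```

```text
shift [ 0.11 -0.1   0.07] yaw -0.09 | tcp [0.5487 0.1706 0.1597] ang -17.3 tilt [ 0.  0. -1.] F [-0.  -0.3 -0.3] t 3.9 grip 0.537 0.0 j7 -0.5572093220452111
```

arm_command:
  rows:
    - [[0,0.1,0,0,0],[0,0.1,0,0,0],[0,0.1,0,0,0],[0,0.1,0,0,0],[0,0.1,0,0,0],[0,0.1,0,0,0],[0,0.1,0,-3,0],[0,0.1,0,-7,0],[0,0.1,0,-12,0],[0,0.1,0,-12,0]]

```text
time_s: 4.9
eef_pos: [0.5516, 0.1719, 0.2862]
tcp_rot: [0.806, 0.593, 0.005, 0.001]
force: [1.4, -0.0, -1.0]
grip_width: 0.246
gripper_force: 25.0
```

```bash
python3 -c "
from h import *
goto([.550,-.220,.279],66.6)"
```

```text
shift [-37.47  11.51   0.54] yaw -83.92 | tcp [0.5516 0.1719 0.2862] ang -17.3 tilt [ 0.009  0.004 -1.   ] F [ 1.4 -0.  -1. ] t 4.9 grip 0.246 25.007131618622225 j7 -0.5996756138348522
```

arm_command:
  rows:
    - [[0,-3.5,1,0,-8],[0,-7.5,2.3,0,-17],[0,-11.3,3.5,0,-25],[0,-15,4.6,0,-34],[0,-18.7,5.8,0,-42],[0,-22.5,7,0,-50],[0,-26.3,8,0,-59],[0,-30,9.2,0,-67],[0,-34,10.4,0,-75],[0,-37.5,11.5,0,-83.9]]

```text
time_s: 5.9
eef_pos: [0.547, -0.2191, 0.2791]
tcp_rot: [0.218, 0.976, -0.0, -0.0]
force: [0.7, 0.0, -0.8]
grip_width: 0.241
gripper_force: 25.0
```

arm_command:
  rows:
    - [[0,0,0,0,0],[0,0,0,0,0],[0,0,0,0,0],[0,0,0,0,0]]

```text
time_s: 6.3
eef_pos: [0.5477, -0.2159, 0.2793]
tcp_rot: [0.22, 0.975, 0.0, -0.0]
force: [-0.1, 0.4, -1.1]
grip_width: 0.244
gripper_force: 25.0
```

```bash
python3 - <<'E'
from h import *
goto([.550,-.220,.279],66.6)
for c in("side","top"):
    im,d=ctrl.read_camera(c); cv2.imwrite(f"pics/{c}1.png",im[:,:,::-1]); np.save(f"{c}1.npy",d)
    for n in("punch_long","punch_long_top","bore_mouth"):print(c,n,[(np.round(x["xy"],1).tolist(),round(x["confidence"],2)) for x in ctrl.landmark_of(n,c)[:2]])
print(proj("side",[[.55,-.22,.171],[.55,-.22,.215]]),proj("top",[[.55,-.22,.171]]))
im=cv2.imread("pics/side1.png")[50:230,240:420]; cv2.imwrite("pics/s1.png",cv2.resize(im,(600,600),interpolation=3))
E
```

```text
shift [-0.38 -0.27  0.03] yaw -2.05 | tcp [ 0.5477 -0.2159  0.2793] ang 64.5 tilt [-0.     0.001 -1.   ] F [-0.1  0.4 -1.1] t 6.3 grip 0.244 25.00600563522312 j7 1.5567425032375544
side punch_long [([330.0, 145.0], 0.76)]
side punch_long_top [([330.9, 98.1], 0.66)]
side bore_mouth [([330.0, 156.9], 0.8), ([330.2, 346.1], 0.59)]
top punch_long [([339.9, 223.6], 0.69)]
top punch_long_top [([343.9, 225.7], 0.67)]
top bore_mouth [([484.5, 260.8], 0.52)]
[[330.41607146 158.06213448]
 [330.19487144 140.10646708]] [[482.10381831 257.54567876]]
```

View pics/s1.png

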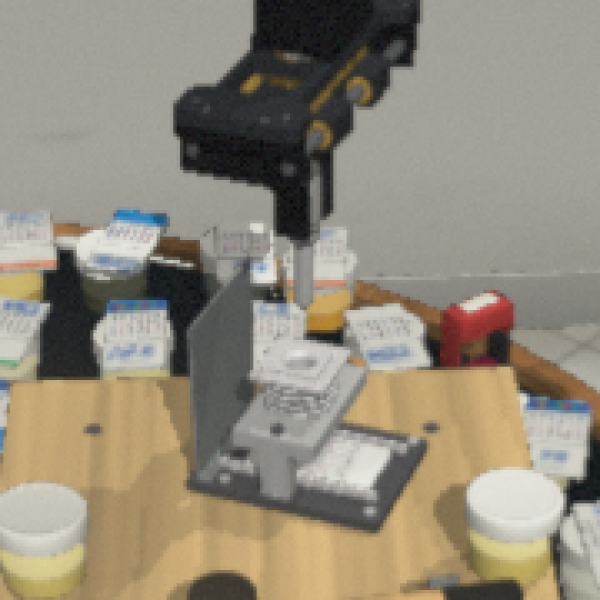

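Punch hangs upright in the gripper; its foot is at about side pixel (331,141), straight above the bore at (330,158).

```bash
python3 - <<'E'
from h import *
P=cloud("side",np.load("side1.npy"))[115:150,315:345].reshape(-1,3)
P=P[(abs(P[:,0]-.548)<.03)&(abs(P[:,1]+.216)<.04)&(P[:,2]>.20)]
for z in np.arange(.205,.29,.008):
    q=P[(P[:,2]>=z)&(P[:,2]<z+.008)]
    if len(q): print(round(z,3),len(q),np.median(q,0).round(4),q[:,0].min().round(4),q[:,0].max().round(4),q[:,1].max().round(4))
E
```

```text
0.213 10 [ 0.5506 -0.2124  0.2174] 0.5442 0.5548 -0.2115
0.221 20 [ 0.5487 -0.2109  0.2251] 0.5442 0.5547 -0.2059
0.229 19 [ 0.5505 -0.2109  0.2325] 0.5442 0.5547 -0.2069
0.237 19 [ 0.5485 -0.2098  0.24  ] 0.5441 0.5545 -0.2056
0.245 27 [ 0.5503 -0.2107  0.2488] 0.5442 0.5545 -0.2068
0.253 15 [ 0.5483 -0.2091  0.2573] 0.544 0.5543 -0.2072
0.261 18 [ 0.5473 -0.2087  0.2644] 0.5399 0.5583 -0.2051
0.269 36 [ 0.5496 -0.2012  0.2739] 0.5355 0.5664 -0.1935
0.277 47 [ 0.5545 -0.1999  0.2807] 0.54 0.5663 -0.1922
0.285 7 [ 0.5505 -0.1977  0.2856] 0.5465 0.5662 -0.193
```

arm_command:
  rows:
    - [[0,-0.3,-0.3,1.5,-2],[0,-0.3,-0.3,3,-2],[0,-0.3,-0.3,3.5,-2],[0,-0.3,-0.3,3.5,-2],[0,-0.3,-0.3,3.5,-2],[0,-0.3,-0.3,3.5,-2]]

```text
time_s: 7.3
eef_pos: [0.5491, -0.2215, 0.2452]
tcp_rot: [0.204, 0.979, -0.0, 0.0]
force: [0.9, 0.2, -2.1]
grip_width: 0.239
gripper_force: 25.0
```

```bash
python3 -c "
from h import *
goto([.550,-.220,.206],66.6)"
```

```text
shift [-0.02  0.18  3.92] yaw -0.14 | tcp [ 0.5491 -0.2215  0.2452] ang 66.5 tilt [ 0.001 -0.    -1.   ] F [ 0.9  0.2 -2.1] t 7.3 grip 0.239 25.005970534693915 j7 1.611875868622343
```

arm_command:
  rows:
    - [[0,0,0.15,0.5,0],[0,0,0.15,1,0],[0,0,0.15,1.5,0],[0,0,0.15,2,0],[0,0,0.15,2,0],[0,0,0.15,2,0]]

```text
time_s: 7.9
eef_pos: [0.5493, -0.2201, 0.2245]
tcp_rot: [0.204, 0.979, -0.0, -0.0]
force: [-0.3, -0.1, -1.3]
grip_width: 0.246
gripper_force: 25.0
```

arm_command:
  rows:
    - [[0,0,0,0.5,0],[0,0,0,1,0],[0,0,0,1.5,0],[0,0,0,1.8,0],[0,0,0,1.8,0],[0,0,0,1.8,0]]

```text
time_s: 8.5
eef_pos: [0.5493, -0.2201, 0.2066]
tcp_rot: [0.204, 0.979, -0.0, -0.0]
force: [-0.6, 0.8, -1.1]
grip_width: 0.245
gripper_force: 25.0
```

```bash
python3 - <<'E'
from h import *
goto([.550,-.220,.205],66.6)
im,d=ctrl.read_camera("side"); cv2.imwrite("pics/s2.png",cv2.resize(im[80:230,250:400,::-1],(600,600),interpolation=3))
E
```

```text
shift [-0.06  0.03  0.16] yaw -0.13 | tcp [ 0.5493 -0.2201  0.2066] ang 66.5 tilt [-0.  0. -1.] F [-0.6  0.8 -1.1] t 8.5 grip 0.245 25.0035624676093 j7 1.6251768712792147
```

View pics/s2.png

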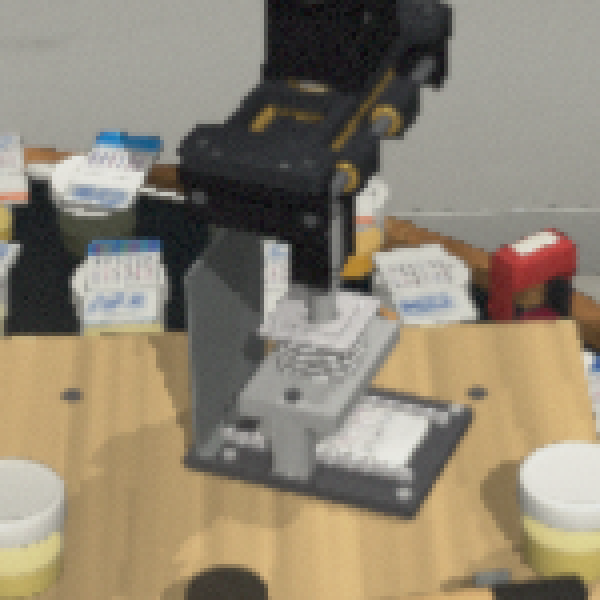

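The punch's shank is well inside the bore (crop about (320,310)), holder still up. Releasing.

arm_command:
  rows:
    - [[0.6,0,0,0,0],[0.6,0,0,0,0],[0.6,0,0,0,0],[0.6,0,0,0,0],[0.6,0,0,0,0],[0.6,0,0,0,0],[0.6,0,0,-2,0],[0.6,0,0,-5,0],[0.6,0,0,-9,0],[0.6,0,0,-9,0]]

```text
time_s: 9.55
eef_pos: [0.5511, -0.2213, 0.3018]
tcp_rot: [0.204, 0.979, -0.0, 0.004]
force: [0.1, -1.1, -0.1]
grip_width: 0.602
gripper_force: 0.0
```

```bash
python3 - <<'E'
from h import *
# mallet grip: 47 mm from head axis, angle from handle fit
for c in("top","side"):
    P=cloud(c,np.load(c+"0.npy"))
    q=P.reshape(-1,3); 
    h=q[(abs(q[:,0]-.53)<.045)&(abs(q[:,1]+.008)<.025)&(q[:,2]>.134)&(q[:,2]<.146)]
    l=cv2.fitLine((h[:,:2]*1000).astype(np.float32),cv2.DIST_HUBER,0,.01,.01).ravel(); print(c,len(h),l,np.degrees(np.arctan2(l[1],l[0])))
a=np.radians(8.5); hd=np.array([.6018,.0017]); g=hd-.047*np.array([np.cos(a),np.sin(a)]); print(g)
goto([*g,.25],98.5)
E
```

```text
top 624 [ 9.8760289e-01  1.5697320e-01  5.2995844e+02 -8.2977991e+00] 9.031253
side 348 [ 9.8742360e-01  1.5809698e-01  5.3043054e+02 -6.1644883e+00] 9.096455
[ 0.55531625 -0.00524704]
shift [ 8.28 19.96  5.15] yaw -32.05 | tcp [ 0.5511 -0.2213  0.3018] ang 66.5 tilt [ 0.007 -0.002 -1.   ] F [ 0.1 -1.1 -0.1] t 9.55 grip 0.602 0.0 j7 1.5945587125241425
```

arm_command:
  rows:
    - [[0.6,2,5,0,-8],[0.6,4,9.5,0,-16],[0.6,6,14,0,-24],[0.6,8.3,19,0,-32.3],[0.6,8.3,20,3,-32.3],[0.6,8.3,20,5,-32.3],[0.6,8.3,20,5,-32.3],[0.6,8.3,20,5,-32.3],[0.6,8.3,20,5,-32.3],[0.6,8.3,20,5,-32.3]]

```text
time_s: 10.55
eef_pos: [0.5537, -0.0043, 0.2478]
tcp_rot: [-0.076, 0.997, 0.0, 0.001]
force: [-1.2, 0.1, -0.2]
grip_width: 0.598
gripper_force: 0.0
```

```bash
python3 - <<'E'
from h import *
goto([.5554,-.0055,.117],98.8)
for c in("top","side"):
    im,d=ctrl.read_camera(c); np.save(f"{c}2.npy",d)
    P=cloud(c,d).reshape(-1,3)
    for z0,z1 in((.228,.245),(.2,.228),(.163,.178)):
        q=P[(np.hypot(P[:,0]-.549,P[:,1]+.22)<.03)&(P[:,2]>z0)&(P[:,2]<z1)]
        if len(q)>3:print(c,z0,len(q),np.median(q,0).round(4),cv2.minAreaRect((q[:,:2]*1000).astype(np.float32))[:2])
cv2.imwrite("pics/s3.png",cv2.resize(im[80:280,220:440,::-1],(660,600),interpolation=3))
E
```

```text
shift [-0.13 -0.15 13.08] yaw -0.1 | tcp [ 0.5537 -0.0043  0.2478] ang 98.7 tilt [ 0.002  0.    -1.   ] F [-1.2  0.1 -0.2] t 10.55 grip 0.598 0.0 j7 1.713414015599099
top 0.228 171 [ 0.5487 -0.2177  0.2355] ((549.0001220703125, -218.01431274414062), (19.850366592407227, 20.0062313079834))
top 0.2 71 [ 0.5485 -0.2093  0.2144] ((550.2425537109375, -212.41351318359375), (9.434622764587402, 20.36954689025879))
top 0.163 736 [ 0.5489 -0.2137  0.1701] ((550.1422119140625, -219.10348510742188), (52.23284912109375, 51.19944763183594))
side 0.163 25 [ 0.5353 -0.2342  0.1703] ((549.7265625, -235.05967712402344), (49.824703216552734, 15.739903450012207))
```

View pics/s3.png

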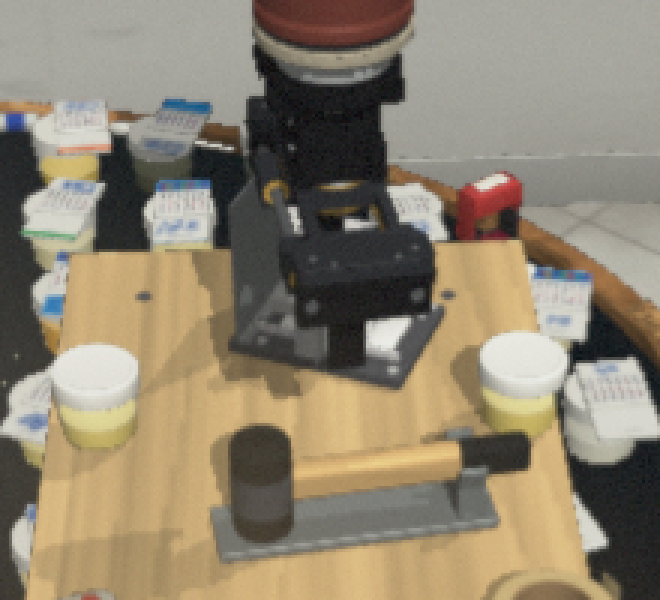

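Punch stands upright on the floor of the bore (top at z=0.2355). The mallet lies untouched under the gripper, handle in the fork. Descending.

arm_command:
  rows:
    - [[0.6,-0.1,-0.1,4,0],[0.6,-0.1,-0.1,8,0],[0.6,-0.1,-0.1,11,0],[0.6,-0.1,-0.1,13,0],[0.6,-0.1,-0.1,13,0],[0.6,-0.1,-0.1,13,0],[0.6,-0.1,-0.1,13,0]]

```text
time_s: 11.35
eef_pos: [0.5553, -0.0045, 0.1183]
tcp_rot: [-0.076, 0.997, 0.0, 0.001]
force: [0.2, -0.8, 0.8]
grip_width: 0.602
gripper_force: 0.0
```

arm_command:
  rows:
    - [[0,0,0,0,0],[0,0,0,0,0],[0,0,0,0,0],[0,0,0,0,0],[0,0,0,0,0],[0,0,0,0,0],[0,0,0,0,0],[0,0,0,0,0],[0,0,0,0,0]]
  newtons: 60

```text
time_s: 12.25
eef_pos: [0.5542, -0.0046, 0.1167]
tcp_rot: [-0.076, 0.997, -0.0, -0.0]
force: [-1.2, -1.0, 1.0]
grip_width: 0.198
gripper_force: 59.9
```

```bash
python3 -c "
from h import *
goto([.5554,-.0055,.117],98.8)"
```

```text
shift [-0.1  -0.1  -0.03] yaw -0.03 | tcp [ 0.5542 -0.0046  0.1167] ang 98.8 tilt [-0. -0. -1.] F [-1.2 -1.   1. ] t 12.25 grip 0.198 59.867182709276676 j7 1.773289354164206
```

arm_command:
  rows:
    - [[0,0,0,-1.5,0],[0,0,0,-4,0],[0,0,0,-8,0],[0,0,0,-12,0],[0,0,0,-16,0],[0,0,0,-19,0],[0,0,0,-19,0],[0,0,0,-19,0],[0,0,0,-19,0]]

```text
time_s: 13.15
eef_pos: [0.5535, -0.0043, 0.3054]
tcp_rot: [-0.077, 0.997, -0.0, -0.001]
force: [0.2, -0.1, -2.8]
grip_width: 0.203
gripper_force: 59.9
```

```bash
python3 -c "
from h import *
goto([.5064,-.2006,.305],66.6)"
```

```text
shift [  7.65 -18.68   0.05] yaw 32.18 | tcp [ 0.5535 -0.0043  0.3054] ang 98.8 tilt [-0.002 -0.    -1.   ] F [ 0.2 -0.1 -2.8] t 13.15 grip 0.203 59.865932520478964 j7 1.7042181568258725
```

arm_command:
  rows:
    - [[0,1.5,-3.5,0,6],[0,3,-7,0,12],[0,4.5,-11,0,19],[0,6,-15,0,26],[0,7.6,-18.7,0,32.2],[0,7.6,-18.7,0,32.2],[0,7.6,-18.7,0,32.2],[0,7.6,-18.7,0,32.2],[0,7.6,-18.7,0,32.2]]

```text
time_s: 14.05
eef_pos: [0.5079, -0.1994, 0.306]
tcp_rot: [0.202, 0.979, 0.0, -0.001]
force: [-0.4, -0.4, -2.4]
grip_width: 0.202
gripper_force: 59.9
```

```bash
python3 - <<'E'
from h import *
goto([.5064,-.2006,.305],66.6)
for c in("top","side"):
    im,d=ctrl.read_camera(c); np.save(f"{c}3.npy",d); P=cloud(c,d).reshape(-1,3)
    for z0,z1 in((.345,.36),(.285,.34),(.228,.245)):
        q=P[(np.hypot(P[:,0]-.55,P[:,1]+.22)<.03)&(P[:,2]>z0)&(P[:,2]<z1)]
        if len(q)>3:print(c,z0,len(q),np.median(q,0).round(4),cv2.minAreaRect((q[:,:2]*1000).astype(np.float32))[:2],q[:,1].max(),np.percentile(q[:,0],[1,99]))
    for n in("mallet","mallet_grip","punch_long_top"):print(c,n,[(np.round(x["xy"],1).tolist(),round(x["confidence"],2)) for x in ctrl.landmark_of(n,c)[:2]])
print(proj("side",[[.55,-.2195,.236],[.55,-.2195,.281]]))
cv2.imwrite("pics/s4.png",cv2.resize(im[30:230,220:440,::-1],(660,600),interpolation=3))
E
```

```text
shift [ 0.09 -0.17  0.1 ] yaw 0.13 | tcp [ 0.5079 -0.1994  0.306 ] ang 66.7 tilt [-0.001  0.    -1.   ] F [-0.4 -0.4 -2.4] t 14.05 grip 0.202 59.865966606885195 j7 1.5198726113582492
top 0.345 430 [ 0.5581 -0.2166  0.352 ] ((557.9849853515625, -216.36383056640625), (26.39055824279785, 33.53089904785156)) -0.19857358638531294 [0.54306554 0.56989187]
top 0.285 85 [ 0.5646 -0.2031  0.3211] ((564.926025390625, -205.3635711669922), (4.0130767822265625, 21.353172302246094)) -0.19801069312050715 [0.55711351 0.57066203]
top mallet [([503.9, 255.4], 0.71)]
top mallet_grip []
top punch_long_top [([502.4, 254.4], 0.27)]
side 0.285 423 [ 0.5538 -0.2024  0.3093] ((549.8408203125, -207.07699584960938), (46.58335494995117, 25.823156356811523)) -0.19402157868879877 [0.52844452 0.57310761]
side 0.228 75 [ 0.5507 -0.2151  0.2344] ((551.293212890625, -219.23008728027344), (23.788564682006836, 18.708425521850586)) -0.2070717661680056 [0.5419652  0.56074433]
side mallet [([328.2, 112.2], 0.88), ([401.9, 289.1], 0.4)]
side mallet_grip [([349.8, 100.3], 0.69)]
side punch_long_top [([327.5, 129.3], 0.58)]
[[330.09398285 131.35589157]
 [329.85270172 111.62274227]]
```

View pics/s4.png

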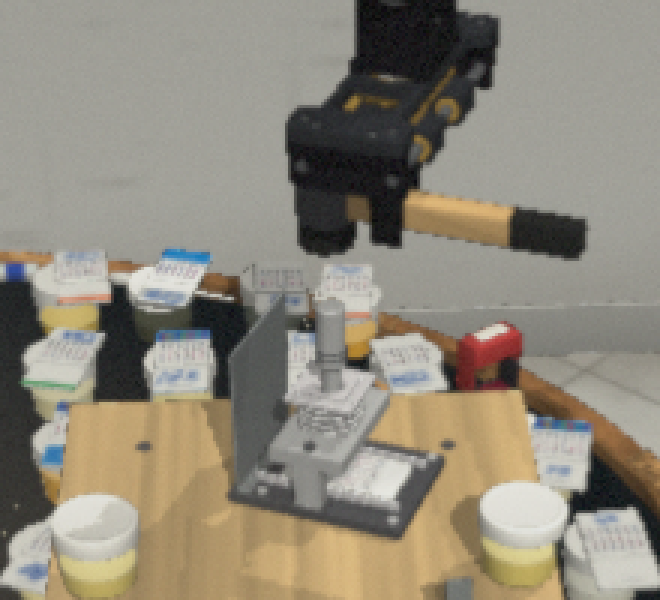

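The mallet is level; the head is at about crop (328,220), right over the punch's top at (330,303). Striking.

arm_command:
  rows:
    - [[0,0.1,-0.15,0,0],[0,0.1,-0.15,0,0],[0,0.1,-0.15,0,0],[0,0.1,-0.15,1.5,0],[0,0.1,-0.15,3.8,0],[0,0.1,-0.15,6.1,0],[0,0.1,-0.15,6.7,0],[0,0.1,-0.15,6.7,0],[0,0.1,-0.15,6.7,0]]

```text
time_s: 15.35
eef_pos: [0.5066, -0.2021, 0.2404]
tcp_rot: [0.203, 0.979, -0.0, 0.001]
force: [0.8, -0.4, 3.6]
grip_width: 0.196
gripper_force: 59.9
```

```bash
python3 - <<'E'
from h import *
goto([.5064,-.2006,.305],66.6)
im,d=ctrl.read_camera("side"); P=cloud("side",d).reshape(-1,3)
a=np.radians(-23.4);f=np.array([np.cos(a),np.sin(a)]);y=np.array([-f[1],f[0]]); q=P[:,:2]-[.5515,-.2208]
k=(abs(q@f)<.024)&(q@y>.010)&(q@y<.025)&(P[:,2]>.138)&(P[:,2]<.18)
print("collar z hist",np.histogram(P[k,2],np.arange(.138,.18,.003)))
cv2.imwrite("pics/s5.png",cv2.resize(im[60:220,240:420,::-1],(675,600),interpolation=3))
E
```

```text
shift [ 0.07  0.13 -6.46] yaw -0.04 | tcp [ 0.5066 -0.2021  0.2404] ang 66.6 tilt [ 0.001 -0.    -1.   ] F [ 0.8 -0.4  3.6] t 15.35 grip 0.196 59.866236336529255 j7 1.5430660018620053
collar z hist (array([17, 29,  7, 22, 54, 25,  0,  0,  0,  0,  0,  1,  2]), array([0.138, 0.141, 0.144, 0.147, 0.15 , 0.153, 0.156, 0.159, 0.162,
       0.165, 0.168, 0.171, 0.174, 0.177]))
```

View pics/s5.png

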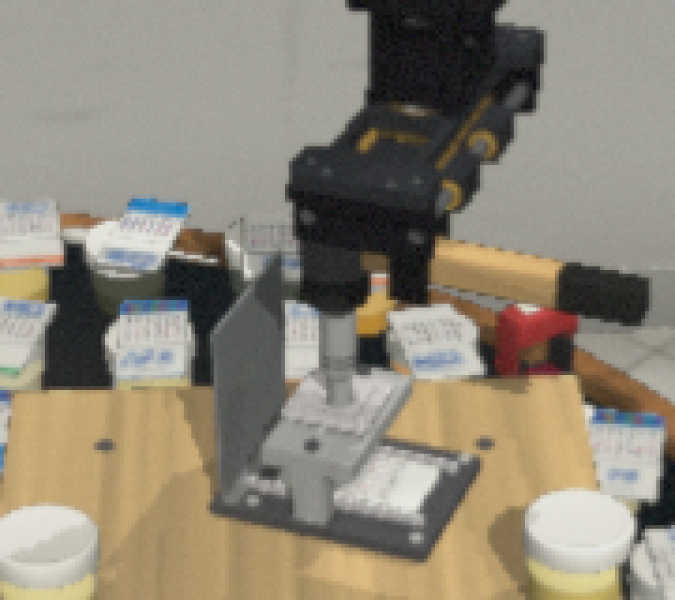

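The head sits on the punch, punch straight, collar at z≈0.1525, so the holder is about 18.5 mm down. Raising the mallet.

arm_command:
  rows:
    - [[0,0,0,-0.5,0],[0,0,0,-1.5,0],[0,0,0,-3,0],[0,0,0,-5,0],[0,0,0,-6.5,0],[0,0,0,-6.5,0],[0,0,0,-6.5,0],[0,0,0,-6.5,0]]

```text
time_s: 16.2
eef_pos: [0.5058, -0.2016, 0.3037]
tcp_rot: [0.203, 0.979, 0.0, -0.001]
force: [-0.1, 0.2, -2.5]
grip_width: 0.202
gripper_force: 59.9
```

```bash
python3 - <<'E'
from h import *
goto([.5542,-.0046,.305],98.8)
im,d=ctrl.read_camera("side"); P=cloud("side",d).reshape(-1,3)
a=np.radians(-23.4);f=np.array([np.cos(a),np.sin(a)]);y=np.array([-f[1],f[0]]); q=P[:,:2]-[.5515,-.2208]
k=(abs(q@f)<.024)&(q@y>.010)&(q@y<.025)&(P[:,2]>.145)&(P[:,2]<.18)
print("collar z hist",np.histogram(P[k,2],np.arange(.145,.18,.003)))
k=(np.hypot(*q.T)<.02)&(P[:,2]>.195)&(P[:,2]<.25); print("punch",P[k].max(0),np.median(P[k],0))
# mallet handle tilt: points on handle behind the gripper, along mallet -x
h=(abs(q@y)<.015)&(q@f<-.09)&(q@f>-.18)&(P[:,2]>.27)&(P[:,2]<.36)
t=(q@f)[h]; z=P[h,2]
for lo in np.arange(-.18,-.09,.015):
    m=(t>lo)&(t<=lo+.015); print(round(lo,3),m.sum(),np.percentile(z[m],[10,95]).round(4) if m.sum()>3 else "")
E
```

```text
shift [ 3.38 20.   -0.13] yaw -32.22 | tcp [ 0.5058 -0.2016  0.3037] ang 66.6 tilt [-0.001  0.    -1.   ] F [-0.1  0.2 -2.5] t 16.2 grip 0.202 59.8659685626626 j7 1.5213241188305646
collar z hist (array([18, 26, 12, 19, 18,  9,  8, 22, 60, 22,  0]), array([0.145, 0.148, 0.151, 0.154, 0.157, 0.16 , 0.163, 0.166, 0.169,
       0.172, 0.175, 0.178]))
punch [ 0.56120475 -0.20538083  0.23963069] [ 0.55062336 -0.2134474   0.21855339]
-0.18 105 [0.3088 0.3275]
-0.165 110 [0.3081 0.3278]
-0.15 111 [0.3076 0.3275]
-0.135 106 [0.3083 0.3272]
-0.12 100 [0.3081 0.3276]
-0.105 106 [0.3086 0.3273]
```

arm_command:
  rows:
    - [[0,0.7,4,0,-7],[0,1.4,8,0,-14],[0,2.1,12,0,-21],[0,2.8,16.5,0,-27],[0,3.4,20,0,-32.2],[0,3.4,20,0,-32.2],[0,3.4,20,0,-32.2],[0,3.4,20,0,-32.2],[0,3.4,20,0,-32.2]]

```text
time_s: 17.15
eef_pos: [0.5542, -0.0063, 0.3045]
tcp_rot: [-0.075, 0.997, -0.0, -0.0]
force: [-0.3, 0.0, -2.1]
grip_width: 0.2
gripper_force: 59.9
```

```bash
python3 -c "
from h import *
goto([.5542,-.0046,.1167],98.8)"
```

```text
shift [-0.03  0.17 18.78] yaw -0.18 | tcp [ 0.5542 -0.0063  0.3045] ang 98.6 tilt [-0. -0. -1.] F [-0.3  0.  -2.1] t 17.15 grip 0.2 59.86582154408097 j7 1.7054940586063807
```

arm_command:
  rows:
    - [[0,0,0.15,4,-0.2],[0,0,0.15,8,-0.2],[0,0,0.15,12,-0.2],[0,0,0.15,15,-0.2],[0,0,0.15,16.5,-0.2],[0,0,0.15,16.5,-0.2],[0,0,0.15,16.5,-0.2],[0,0,0.15,16.5,-0.2]]

```text
time_s: 17.95
eef_pos: [0.5555, -0.0034, 0.1415]
tcp_rot: [-0.078, 0.997, 0.0, 0.001]
force: [0.3, -0.4, -2.2]
grip_width: 0.199
gripper_force: 59.9
```

```bash
python3 -c "
from h import *
goto([.5542,-.0046,.1167],98.8)"
```

```text
shift [ 0.15 -0.1   2.48] yaw 0.15 | tcp [ 0.5555 -0.0034  0.1415] ang 99.0 tilt [ 0.003  0.001 -1.   ] F [ 0.3 -0.4 -2.2] t 17.95 grip 0.199 59.86592184752226 j7 1.7622660249879485
```

arm_command:
  rows:
    - [[0,0.1,-0.1,0.5,0.1],[0,0.1,-0.1,1,0.1],[0,0.1,-0.1,1.5,0.1],[0,0.1,-0.1,2,0.1],[0,0.1,-0.1,2.4,0.1],[0,0.1,-0.1,2.4,0.1],[0,0.1,-0.1,2.4,0.1]]

```text
time_s: 18.65
eef_pos: [0.5532, -0.0044, 0.1166]
tcp_rot: [-0.077, 0.997, 0.0, -0.0]
force: [-7.9, -0.2, 13.5]
grip_width: 0.201
gripper_force: 59.9
```

```bash
python3 -c "
from h import *
goto([.5542,-.0046,.1167],98.8)"
```

```text
shift [-0.09 -0.04 -0.01] yaw 0.07 | tcp [ 0.5532 -0.0044  0.1166] ang 98.9 tilt [-0.     0.001 -1.   ] F [-7.9 -0.2 13.5] t 18.65 grip 0.201 59.867901876568794 j7 1.776152574043083
```

arm_command:
  rows:
    - [[0,0,0,-0.1,0],[0,0,0,-0.1,0],[0.6,0,0,-0.1,0],[0.6,0,0,-0.1,0],[0.6,0,0,-0.1,0],[0.6,0,0,-0.1,0],[0.6,0,0,-0.1,0],[0.6,0,0,-0.1,0]]
  newtons: 10

```text
time_s: 19.45
eef_pos: [0.5534, -0.0045, 0.1166]
tcp_rot: [-0.077, 0.997, -0.0, 0.0]
force: [0.5, 0.4, -1.1]
grip_width: 0.581
gripper_force: 0.0
```

arm_command:
  rows:
    - [[0.6,0,0,-1,0],[0.6,0,0,-3,0],[0.6,0,0,-7,0],[0.6,0,0,-12,0],[0.6,-3,0,-16,0],[0.6,-6,8,-18,0],[0.6,-6,12,-18,0],[0.6,-6,16,-18,0],[0.6,-6,16,-18,0],[0.6,-6,16,-18,0]]

```text
time_s: 20.45
eef_pos: [0.5872, 0.1668, 0.2969]
tcp_rot: [-0.08, 0.997, 0.0, -0.0]
force: [-1.0, -0.3, 0.1]
grip_width: 0.597
gripper_force: 0.0
```

```bash
python3 - <<'E'
from h import *
goto([.5542,-.0046,.3],98.8)
for c in("top","side"):
    im,d=ctrl.read_camera(c); P=cloud(c,d).reshape(-1,3)
    def r(n,cx,cy,rad,z0,z1):
        q=P[(np.hypot(P[:,0]-cx,P[:,1]-cy)<rad)&(P[:,2]>z0)&(P[:,2]<z1)]
        if len(q)>3:print(c,n,len(q),np.median(q,0).round(4),cv2.minAreaRect((q[:,:2]*1000).astype(np.float32)))
    r("head",.602,.0015,.026,.155,.17); r("handle",.53,-.008,.045,.13,.146); r("punch",.55,-.2195,.02,.228,.245); r("collar",.55,-.22,.03,.163,.178)
    cv2.imwrite(f"pics/{c}6.png",im[:,:,::-1])
cv2.imwrite("pics/s6.png",cv2.resize(im[100:400,200:460,::-1],(520,600)))
E
```

```text
shift [  6.   -16.39  -0.32] yaw 0.4 | tcp [0.5872 0.1668 0.2969] ang 99.2 tilt [-0.     0.001 -1.   ] F [-1.  -0.3  0.1] t 20.45 grip 0.597 0.0 j7 1.467110307588399
top head 491 [0.5995 0.004  0.1627] ((599.82666015625, 4.274852752685547), (38.01844787597656, 38.17302703857422), 46.35194396972656)
top handle 618 [ 0.5299 -0.0065  0.1393] ((529.9161987304688, -6.727537155151367), (89.5115966796875, 18.123239517211914), 8.811649322509766)
top punch 172 [ 0.5486 -0.2175  0.2355] ((548.6300048828125, -218.247802734375), (20.37667465209961, 19.828474044799805), 49.854061126708984)
top collar 744 [ 0.5503 -0.2135  0.1702] ((550.1259765625, -219.30764770507812), (52.888511657714844, 51.08637237548828), 67.08959197998047)
side head 54 [0.6084 0.0191 0.1602] ((608.2640991210938, 17.46346664428711), (13.005777359008789, 20.213315963745117), 40.49598693847656)
side handle 406 [ 0.5277 -0.0045  0.1387] ((528.0130615234375, -7.376466751098633), (85.55117797851562, 23.063804626464844), 9.330761909484863)
side collar 129 [ 0.5369 -0.2166  0.1703] ((536.5067749023438, -217.15304565429688), (54.291683197021484, 23.865116119384766), 75.62358093261719)
```

View pics/s6.png

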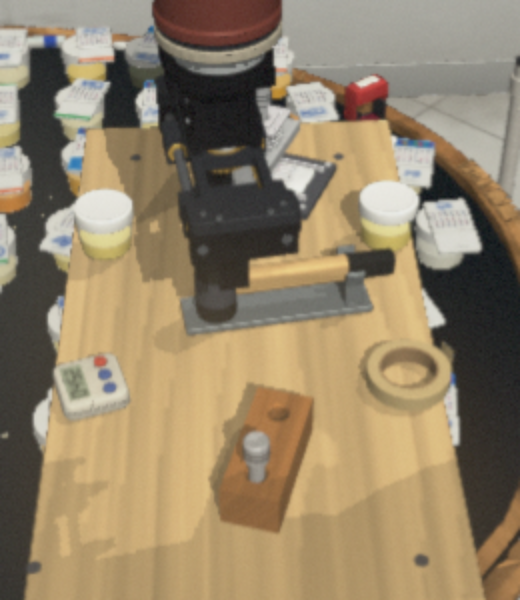

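The mallet lies level on its rest, about 2.5 mm from where it first lay. The punch stands in the raised holder, the bystanders look undisturbed and the gripper is clear.

```bash
python3 -c "
from h import *
print(ctrl.sign_off())"
```

```text
the job is handed in; nothing more can be done
None
```

I've handed the job in (sign-off returned no verdict): the mallet blow drove the holder about 18.5 mm down, the long punch still stands in the holder, which sprang back up, and the mallet lies level on its rest, about 2.5 mm from where it started.

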